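# Count two couplers into the kit tray

## Task

Make up the parts kit for one conduit bend: the elbow already lies in its side of the low grey tray, and it needs exactly two couplers. Stand two of the three couplers upright on the floor of the tray's empty compartment, and leave the third standing where it is.

Things in the scene. Friction and masses are not known exactly. Their poses are not given: they have to be found in the camera images.
- coupler_a: one of three identical pipe couplers standing on end on the bench: smooth plain tube, 30 mm outside diameter, 16 mm bore, 40 mm tall, 16-28 g. Origin: centre of its lower end; z: its axis, up. A thin battery cell (15 mm across, 50 tall) and a waisted six-sided cable gland (23 mm across, 39 tall), not wanted, stand among them; axes of standing things are 65 mm or more apart
- coupler_b: one of three identical pipe couplers standing on end on the bench: smooth plain tube, 30 mm outside diameter, 16 mm bore, 40 mm tall, 16-28 g. Origin: centre of its lower end; z: its axis, up. A thin battery cell (15 mm across, 50 tall) and a waisted six-sided cable gland (23 mm across, 39 tall), not wanted, stand among them; axes of standing things are 65 mm or more apart
- coupler_c: one of three identical pipe couplers standing on end on the bench: smooth plain tube, 30 mm outside diameter, 16 mm bore, 40 mm tall, 16-28 g. Origin: centre of its lower end; z: its axis, up. A thin battery cell (15 mm across, 50 tall) and a waisted six-sided cable gland (23 mm across, 39 tall), not wanted, stand among them; axes of standing things are 65 mm or more apart
- kit_bay (a point): centre of the floor of the empty compartment (120 x 120 mm inside) of a low grey plastic tray fixed to the bench, 128 x 232 mm over all; floor 8 mm, rim 20 mm above the bench, walls 4 mm. Axes are the tray's: z up, y along its length to the other compartment (120 x 100 mm), which begins 64 mm from this point and holds a curved grey pipe elbow 85 x 85 x 30 mm
Mind the look-alikes: they are no part of the job. What is shaped like the coupler_b but yellow is not meant.

How it is judged:
By the outcome, as a careful person would: the job done as asked, in the order asked, and still so for the second after the job is handed in, with the robot touching nothing.
It also fails if it takes over 51 s, if anything falls off the work surface, if the arm or the gripper's body presses on something with over 40 N, if the wrist force passes 120 N, or if a joint passes its speed limit or range.

## Robot

A 7-joint arm with a two-finger parallel gripper is mounted at the origin on a cart in front of the work surface, level with it; the furniture and walls round the work are solid. World frame = base frame: x ahead of the robot, y to its left, z up, the work surface at z = 0. Lengths are in m, angles in rad, forces in N, time in s.
With the tool pointing down it reaches from about 0.4 to 0.85 m from the base axis. Payload 4.5 kg.
Tool frame: the origin (TCP) lies midway between the tips of the shut fingers; the grasp point (between the pads) lies 19 mm behind it (r.grip_point_offset is the distance from the TCP to the grasp point, in m); z points along the fingers, y is the line along which they close (so a half turn about z gives the same grasp; the last joint's range is limited). The gripper opens to 88 mm and grips with 3 to 60 N. Pads are 18 mm wide; open, the fingers measure 123 mm over their backs; the gripper's body (75 mm by 187 mm) begins 45 mm behind the grasp point.
Start: joints at [-1.312, 0.689, -0.195, 1.565, 0.157, 0.902, -0.215], TCP at [0.139, 0.609, 0.239] pointing down, gripper open.
Joint ranges: [-3.01, 3.01], [-0.46, 2.08], [-1.47, 1.51], [0.13, 2.56], [-1, 4.14], [0.04, 2.09], [-2.66, 2.66]. Speed limits (rad/s): [2.57, 2.57, 3.14, 3.14, 3.14, 3.14, 3.14].

## Interface

Orientations are given as a unit quaternion [x, y, z, w].
In Python, from plant import r, optics gives the robot as it stands.
- The arm moves only by the shell command python3 -m pendant 'ROWS' [OPENING] [FORCE]. ROWS is JSON, a list of rows, each a list of 6 numbers: the shift along the tool's x, y, z as a fraction of full scale, then the turn, a rotation vector about the tool's x, y, z as a fraction of full scale. A call has 1 to 5 rows; each row shifts and turns the commanded pose from where the row before left it, along the tool's axes as they then stand; what a row does not reach is not made up. Full scale, the value 1, is 0.025 m for a shift and pi rad for a turn. A row lasts 1/12 s, in which the tool goes at most 41.7 mm and 7.16 degrees, less where a joint would pass 70% of its speed; a pose out of reach is approached as far as the arm can. A call with a number of a shift or a turn outside -1 to 1 is refused whole. A call with a gripper value outside its range is refused whole. OPENING is the opening, from -1 (shut) to 1 (fully open), set as the call begins (- or left out, the last holds). The fingers move at their own pace and stop on an object; FORCE is the grip in N (left out, the last holds). Time passes only in rows, so rows that do not move let the fingers close. It gives the time, the measured TCP pose, the force, the opening and the grip force at its end, in the units of the state.
- r.get_state(): the state, without advancing time (a new reading comes with each control period).
- optics.snapshot(name): name is "scene" or "top"; returns (picture, depth): 420x560x3 uint8, blue, green, red; 420x560 float32, m along the optical axis (not along the pixel's ray), 0 where there is no reading.
- optics.calibration(name): a dict with "vfov" (degrees; the focal length in pixels is half the picture's height over the tangent of half this angle, whatever the lens; pixels are square), "cx", "cy" (the principal point, pixels), "k1" (the pictures are not rectified: a ray, as slopes to the right and down, at radius r is drawn at 1 + k1 r^2 times it, then the intrinsics apply), "cam_to_world" (4x4, takes a point from camera to world coordinates). Camera axes: x right, y up, looking along -z (the intrinsics and any distortion apply to the point x, -y, -z); pixel columns grow to the right and rows downward; lengths in m; the calibration is good to about 2 mm. A picture is of the moment at which its call begins. calibration takes no time and is no camera call.
- r.finish_job(): hands the job in; it is judged then, once.
The state is a dict: "clock": time; "q": joint angles; "qd": joint speeds; "joint_torque": joint torques, N m; "tool_pos": TCP position; "eef_rot": TCP orientation; "contact_force": force on the tool from outside, world axes, zero at the start; "moment": the same for the moment, N m; "opening": opening from 0.0 (shut) to 1.0 (fully open); "finger_force": force on a finger pad.
Only numpy, scipy, OpenCV 4.12 (cv2) and the standard library are available. Lean on these libraries where they do the work, as an engineer would, in place of code of your own. Each camera call takes 0.05 s, during which the arm holds its last target. There are 200 camera calls.

## Working session

There is one attempt and no reset: what is moved stays moved. The work goes in short steps, Python scripts to look and compute and a shell command to move; the robot and the scene stay as the last step left them, time stands still between calls to the robot, and variables do not carry over. Pictures are saved under pics/ and viewed, at most 10 in all, crops included, and the job is handed in when it is done.

```bash
ls; mkdir -p pics; cat > h.py <<'E'
import numpy as np, cv2
from plant import r, optics
def px2w(name,uv,depth):
    c=optics.calibration(name); f=210/np.tan(np.radians(c['vfov'])/2)
    uv=np.atleast_2d(uv).astype(float); d=(uv-[c['cx'],c['cy']])/f
    s=d.copy()
    for _ in range(20): s=d/(1+c['k1']*(s**2).sum(1,keepdims=True))
    dep=np.atleast_1d(depth)[:,None]
    p=np.hstack([s[:,:1]*dep,-s[:,1:]*dep,-dep]); M=np.array(c['cam_to_world'])
    return p@M[:3,:3].T+M[:3,3]
E
python3 - <<'E'
from h import *
for n in("scene","top"):
    p,d=optics.snapshot(n); cv2.imwrite(f'pics/{n}0.png',p); np.save(f'{n}0.npy',d)
    c=optics.calibration(n); print(n,c['vfov'],c['k1'],np.round(c['cam_to_world'],3).tolist())
s=r.get_state(); print(s['clock'],s['tool_pos'],s['eef_rot'],s['opening'])
E
```

```text
pics
scene 53.44265731390019 0.015746473002208036 [[0.751, 0.412, -0.516, 0.124], [-0.66, 0.443, -0.607, -0.285], [-0.022, 0.796, 0.605, 0.562], [0.0, 0.0, 0.0, 1.0]]
top 42.31756135064124 -0.006869836406163964 [[-0.023, 0.976, -0.216, 0.331], [-1.0, -0.022, 0.009, 0.236], [0.004, 0.217, 0.976, 1.038], [0.0, 0.0, 0.0, 1.0]]
0.1 [0.13921648 0.60873298 0.23798204] [ 1.12111357e-01  9.93695312e-01 -8.18205184e-04 -3.47820871e-05] 1.0027147045360723
```

View pics/scene0.png

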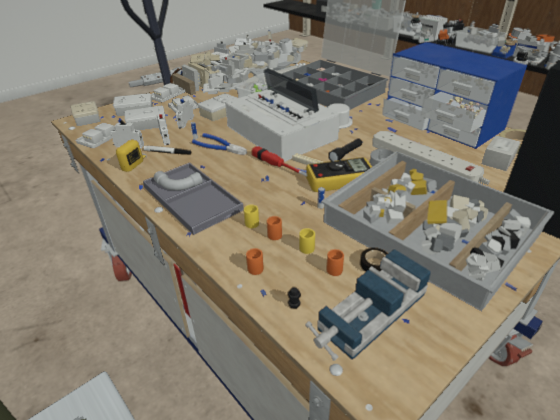

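View pics/top0.png

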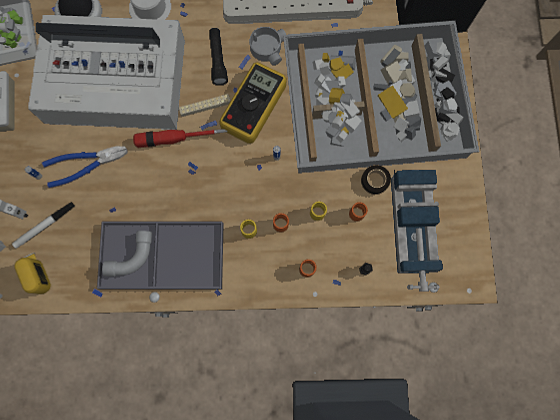

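The top view shows three orange tubes at (280,222), (358,212) and (308,268), and in the scene view they are at (274,228), (335,262) and (255,261). The yellow look-alikes are at top (248,228) and (319,211). The black gland is at (366,268) and the battery at (277,152). Orange is the colour that comes in three, so those are the couplers. The empty compartment is centred near top (189,256). Next I measure and take a crop to confirm.

```bash
python3 - <<'E'
from h import *
t=cv2.imread('pics/top0.png'); cv2.imwrite('pics/crop.png',cv2.resize(t[190:300,90:390],None,fx=2.6,fy=2.6,interpolation=cv2.INTER_CUBIC))
for n in("top","scene"):
    im=cv2.imread(f'pics/{n}0.png'); D=np.load(f'{n}0.npy'); h=cv2.cvtColor(im,cv2.COLOR_BGR2HSV)
    for col,lo,hi in(('orange',(5,140,90),(14,255,255)),('yellow',(22,140,90),(32,255,255))):
        m=cv2.inRange(h,lo,hi); m=cv2.morphologyEx(m,cv2.MORPH_CLOSE,np.ones((7,7)))
        k,L,S,C=cv2.connectedComponentsWithStats(m)
        for i in range(1,k):
            if not 80<S[i,4]<900: continue
            v,u=np.nonzero(L==i); d=D[v,u]; P=px2w(n,np.c_[u,v],d); z=P[:,2]; ok=(d>0)&(z>.033)&(z<.05)
            if ok.sum()<15: continue
            T=P[ok]; (cx,cy),rad=cv2.minEnclosingCircle(T[:,:2].astype(np.float32))
            print(n,col,C[i].round(),S[i,4],'top z',np.median(T[:,2]).round(4),'c',round(cx,4),round(cy,4),'r',round(rad,4))
# tray via depth
D=np.load('top0.npy'); v,u=np.mgrid[205:305,80:240]; P=px2w('top',np.c_[u.ravel(),v.ravel()],D[205:305,80:240].ravel())
fl=P[(u.ravel()>165)&(u.ravel()<212)&(v.ravel()>232)&(v.ravel()<280)]; print('floor z',np.median(fl[:,2]))
be=P[(u.ravel()>225)&(v.ravel()>260)&(v.ravel()<285)];print('bench z',np.median(be[:,2]))
rim=P[(P[:,2]>.016)&(P[:,2]<.0225)]; print('rim rect',cv2.minAreaRect(rim[:,:2].astype(np.float32)), len(rim))
for a in (10,50,90): print(np.percentile(rim[:,:2],a,axis=0))
E
```

```text
top orange [359. 209.] 129 top z 0.0391 c 0.548 0.0681 r 0.0159
top orange [281. 221.] 119 top z 0.0383 c 0.5299 0.2181 r 0.0151
top orange [308. 267.] 111 top z 0.0386 c 0.4419 0.1693 r 0.0151
top yellow [256. 106.] 857 top z 0.0348 c 0.7782 0.2662 r 0.08
top yellow [319. 209.] 135 top z 0.0386 c 0.551 0.1451 r 0.015
top yellow [248. 228.] 121 top z 0.0384 c 0.5196 0.2793 r 0.0155
scene orange [274. 228.] 319 top z 0.0377 c 0.5283 0.2152 r 0.0156
scene orange [255. 261.] 381 top z 0.038 c 0.441 0.1673 r 0.0155
scene orange [335. 262.] 384 top z 0.0379 c 0.547 0.0659 r 0.0157
scene yellow [128. 155.] 482 top z 0.0431 c 0.4372 0.6682 r 0.0316
scene yellow [329. 180.] 639 top z 0.0349 c 0.7384 0.2521 r 0.0716
scene yellow [418. 183.] 287 top z 0.0427 c 0.8212 0.0788 r 0.0142
scene yellow [251. 216.] 291 top z 0.0377 c 0.5191 0.2765 r 0.0157
scene yellow [307. 241.] 338 top z 0.0378 c 0.5497 0.1426 r 0.0159
floor z 0.006696638869709393
bench z -0.0011895521920558538
rim rect ((0.47429975867271423, 0.4465929865837097), (0.23264789581298828, 0.12601202726364136), 88.72078704833984) 887
[0.41192726 0.33316036]
[0.47164356 0.45647808]
[0.53644884 0.55957612]
```

View pics/crop.png

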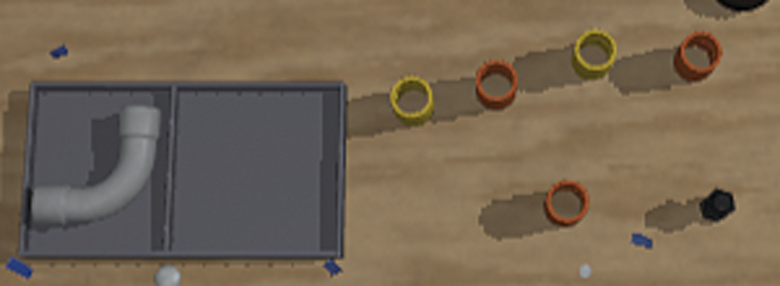

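The enlarged crop shows orange rims at crop (497,85), (567,204) and (700,57), and yellow ones at (411,100) and (595,53). The orange tubes fit the description, since there are three identical ones and yellow is excluded. I'll take the middle one at about (0.529,0.217) and the near one at about (0.4415,0.168). Both views put the tube tops at 38–39 mm with 15 mm radius, the floor at 6.7 mm and the bench at -1.2 mm, which all matches the text. The third coupler, at (0.5475,0.067), stays put. I'll turn the tool first so that tool x lies along world y and tool y along world x.

```bash
python3 -m pendant '[[0,0,0,0,0,0.0389],[0,0,0,0,0,0.0389],[0,0,0,0,0,0.0389],[0,0,0,0,0,0.0389],[0,0,0,0,0,0.0389]]' 0.36 
python3 -m pendant '[[0,0,0,0,0,0.0389],[0,0,0,0,0,0.0389],[0,0,0,0,0,0.0389],[0,0,0,0,0,0.0389],[0,0,0,0,0,0.0389]]'
python3 -m pendant '[[0,0,0,0,0,0.0389],[0,0,0,0,0,0],[0,0,0,0,0,0]]'
cat > go.py <<'E'
import sys; from h import *
from scipy.spatial.transform import Rotation as R
s=r.get_state(); t=R.from_quat(s['eef_rot']); d=np.array([float(a) for a in sys.argv[1:4]])-s['tool_pos']
print('t',s['clock'],'pos',np.round(s['tool_pos'],4),'q',np.round(s['q'],2),'open',s['opening'],'total rows-units',np.round(t.inv().apply(d)/.025,2)); print(np.round(t.as_matrix(),3).tolist())
E
python3 go.py .529 .217 .14
```

```text
clock: 0.52
tool_pos: [0.1392, 0.6089, 0.2383]
eef_rot: [0.409, 0.913, -0.0, 0.0]
contact_force: [-0.2, -0.7, -0.6]
opening: 0.683
finger_force: 0.0
clock: 0.93
tool_pos: [0.1391, 0.609, 0.2383]
eef_rot: [0.664, 0.748, -0.0, 0.0]
contact_force: [-0.1, -0.5, 0.5]
opening: 0.68
finger_force: 0.0
clock: 1.18
tool_pos: [0.139, 0.609, 0.2383]
eef_rot: [0.705, 0.709, -0.0, 0.0]
contact_force: [0.8, -0.4, 0.1]
opening: 0.68
finger_force: 0.0
t 1.1833 pos [0.139  0.609  0.2383] q [-1.53  0.7   0.2   1.58 -0.16  0.89 -1.27] open 0.680215785632297 total rows-units [-15.76  15.51   3.95]
[[-0.005, 1.0, 0.0], [1.0, 0.005, -0.001], [-0.001, 0.0, -1.0]]
```

```bash
for i in 1; do
python3 -m pendant '[[-0.788,0.776,0,0,0,0],[-0.788,0.776,0,0,0,0],[-0.788,0.776,0,0,0,0],[-0.788,0.776,0,0,0,0],[-0.788,0.776,0,0,0,0]]'
python3 -m pendant '[[-0.788,0.776,0,0,0,0],[-0.788,0.776,0,0,0,0],[-0.788,0.776,0,0,0,0],[-0.788,0.776,0,0,0,0],[-0.788,0.776,0,0,0,0]]'
python3 -m pendant '[[-0.788,0.776,0,0,0,0],[-0.788,0.776,0,0,0,0],[-0.788,0.776,0,0,0,0],[-0.788,0.776,0,0,0,0],[-0.788,0.776,0,0,0,0]]'
python3 -m pendant '[[-0.788,0.776,0,0,0,0],[-0.788,0.776,0,0,0,0],[-0.788,0.776,0,0,0,0],[-0.788,0.776,0,0,0,0],[-0.788,0.776,0,0,0,0]]'
python3 -m pendant '[[0,0,0.9,0,0,0],[0,0,0.9,0,0,0],[0,0,0.9,0,0,0],[0,0,0.9,0,0,0],[0,0,0,0,0,0]]'
done | grep -E 'clock|pos'
python3 go.py .529 .217 .009
```

```text
clock: 1.6
tool_pos: [0.2372, 0.5099, 0.2387]
clock: 2.02
tool_pos: [0.3344, 0.4116, 0.2387]
clock: 2.43
tool_pos: [0.4316, 0.3132, 0.2388]
clock: 2.85
tool_pos: [0.5288, 0.2148, 0.2387]
clock: 3.27
tool_pos: [0.5253, 0.215, 0.145]
t 3.2667 pos [0.5253 0.215  0.145 ] q [-0.52  0.75  0.09  1.83 -0.11  0.58 -0.36] open 0.6828901583422506 total rows-units [0.09 0.19 5.44]
[[-0.005, 1.0, -0.007], [1.0, 0.005, -0.003], [-0.003, -0.007, -1.0]]
```

```bash

python3 -m pendant '[[0.08,0.19,0.8,0,0,0],[0,0,0.9,0,0,0],[0,0,0.9,0,0,0],[0,0,0,0,0,0],[0,0,0,0,0,0]]' | grep -E 'pos|force'
python3 go.py .529 .217 .009
python3 - <<'E'
from h import *
for n in("top","scene"):
    p,d=optics.snapshot(n); cv2.imwrite(f'pics/{n}1.png',p)
a=cv2.imread('pics/top1.png')[150:310,170:400];b=cv2.imread('pics/scene1.png')[130:310,150:400]
f=lambda i:cv2.resize(i,(400,300),interpolation=cv2.INTER_CUBIC)
cv2.imwrite('pics/c1.png',np.hstack([f(a),f(b)]))
E
```

```text
tool_pos: [0.5325, 0.218, 0.084]
contact_force: [-0.5, 0.3, 0.8]
finger_force: 0.0
t 3.6833 pos [0.5325 0.218  0.084 ] q [-0.51  0.85  0.07  1.84 -0.12  0.46 -0.35] open 0.6806711521798186 total rows-units [-0.04 -0.14  3.  ]
[[-0.003, 1.0, -0.001], [1.0, 0.003, -0.0], [-0.0, -0.001, -1.0]]
```

View pics/c1.png

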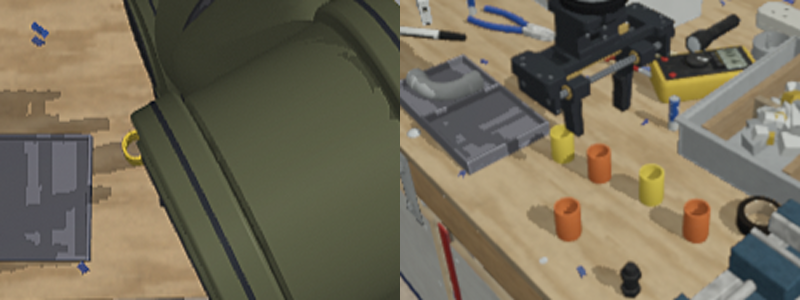

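The gripper at z=84 mm sits straddled above the middle orange tube. In the crop the fingertips are at (575,130) and (622,105), and the tube is at (600,160). Going down.

```bash

python3 -m pendant '[[-0.04,-0.14,0,0,0,0],[0,0,0.8,0,0,0],[0,0,0.8,0,0,0],[0,0,0,0,0,0],[0,0,0,0,0,0]]' | grep -E 'pos|force'
python3 go.py .529 .217 .009
```

```text
tool_pos: [0.529, 0.2169, 0.0442]
contact_force: [-0.3, 0.0, 0.0]
finger_force: 0.0
t 4.2 pos [0.529  0.2169 0.0442] q [-0.5   0.91  0.06  1.86 -0.13  0.37 -0.35] open 0.675702346577851 total rows-units [0.   0.   1.41]
[[-0.002, 1.0, -0.001], [1.0, 0.002, -0.0], [-0.0, -0.001, -1.0]]
```

```bash

python3 -m pendant '[[0,0,0.5,0,0,0],[0,0,0.5,0,0,0],[0,0,0.4,0,0,0],[0,0,0,0,0,0],[0,0,0,0,0,0]]' | grep -E 'pos|force'
python3 go.py .529 .217 .009
python3 -m pendant '[[0,0,0,0,0,0],[0,0,0,0,0,0],[0,0,0,0,0,0],[0,0,0,0,0,0],[0,0,0,0,0,0]]' -1 10 | grep -E 'pos|force|open'
python3 -m pendant '[[0,0,0,0,0,0],[0,0,0,0,0,0],[0,0,0,0,0,0],[0,0,0,0,0,0],[0,0,0,0,0,0]]' | grep -E 'pos|force|open'
```

```text
tool_pos: [0.5287, 0.2168, 0.0079]
contact_force: [-0.1, 0.6, -0.6]
finger_force: 0.0
t 4.6167 pos [0.5287 0.2168 0.0079] q [-0.5   0.98  0.05  1.86 -0.13  0.31 -0.35] open 0.679741846453464 total rows-units [ 0.01  0.01 -0.04]
[[-0.002, 1.0, -0.001], [1.0, 0.002, -0.001], [-0.001, -0.001, -1.0]]
tool_pos: [0.5294, 0.2171, 0.009]
contact_force: [0.3, -0.5, -0.1]
opening: 0.337
finger_force: 10.0
tool_pos: [0.5295, 0.2171, 0.009]
contact_force: [0.0, -0.4, 5.0]
opening: 0.34
finger_force: 10.0
```

Gripped at 29.9 mm, which matches the diameter. Lift and carry.

```bash
(
python3 -m pendant '[[0,0,-0.5,0,0,0],[0,0,-0.8,0,0,0],[0,0,-0.9,0,0,0],[0,0,-0.9,0,0,0],[0,0,-0.5,0,0,0]]' 
python3 -m pendant '[[0.8,-0.22,0,0,0,0],[0.8,-0.22,0,0,0,0],[0.8,-0.22,0,0,0,0],[0.8,-0.22,0,0,0,0],[0.8,-0.22,0,0,0,0]]' 
python3 -m pendant '[[0.8,-0.22,0,0,0,0],[0.8,-0.22,0,0,0,0],[0.8,-0.22,0,0,0,0],[0.8,-0.22,0,0,0,0],[0.8,-0.22,0,0,0,0]]'
python3 -m pendant '[[0,0,0,0,0,0],[0,0,0,0,0,0]]' ) | grep -E 'pos|force|open'
python3 go.py .4735 .419 .019
```

```text
tool_pos: [0.5299, 0.2172, 0.1014]
contact_force: [1.1, 0.2, -0.3]
opening: 0.342
finger_force: 10.0
tool_pos: [0.5009, 0.3177, 0.0993]
contact_force: [0.6, 0.2, -0.8]
opening: 0.337
finger_force: 10.0
tool_pos: [0.4731, 0.4176, 0.0992]
contact_force: [-0.4, -0.5, -0.0]
opening: 0.344
finger_force: 10.0
tool_pos: [0.4728, 0.418, 0.099]
contact_force: [-0.2, -0.9, -0.8]
opening: 0.34
finger_force: 10.0
t 6.8667 pos [0.4728 0.418  0.099 ] q [-0.87  0.88  0.14  1.66 -0.19  0.61 -0.62] open 0.3395386053076569 total rows-units [0.04 0.03 3.2 ]
[[-0.005, 1.0, -0.001], [1.0, 0.005, 0.0], [0.0, -0.001, -1.0]]
```

```bash
(
python3 -m pendant '[[0,0,0.7,0,0,0],[0,0,0.8,0,0,0],[0,0,0.7,0,0,0],[0,0,0.5,0,0,0],[0,0,0.3,0,0,0]]' 
python3 -m pendant '[[0,0,0.15,0,0,0],[0,0,0,0,0,0],[0,0,0,0,0,0]]' ) | grep -E 'pos|force|open'
python3 go.py .4735 .419 .017
python3 - <<'E'
from h import *
p,d=optics.snapshot('scene'); cv2.imwrite('pics/s2.png',p)
cv2.imwrite('pics/c2.png',cv2.resize(p[110:250,100:320],None,fx=3,fy=3,interpolation=cv2.INTER_CUBIC))
E
```

```text
tool_pos: [0.4739, 0.4147, 0.0224]
contact_force: [0.1, 0.1, -1.5]
opening: 0.345
finger_force: 10.0
tool_pos: [0.4744, 0.4169, 0.0206]
contact_force: [-0.0, -0.5, -0.3]
opening: 0.341
finger_force: 10.0
t 7.5333 pos [0.4744 0.4169 0.0206] q [-0.85  1.    0.11  1.68 -0.21  0.47 -0.61] open 0.34119617293264126 total rows-units [ 0.08 -0.04  0.14]
[[-0.001, 1.0, 0.001], [1.0, 0.001, 0.001], [0.001, 0.001, -1.0]]
```

View pics/c2.png

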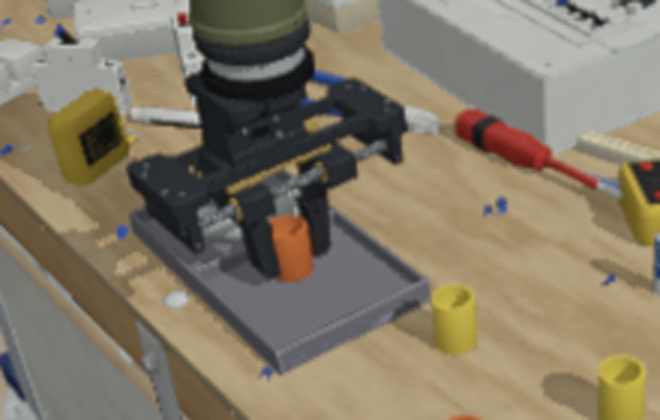

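The coupler is upright over the empty compartment at crop (290,250). Lowering the last millimetres.

```bash
(
python3 -m pendant '[[0,0,0.06,0,0,0],[0,0,0,0,0,0],[0,0,0.06,0,0,0],[0,0,0,0,0,0],[0,0,0,0,0,0]]' ) | grep -E 'pos|force|open'
python3 -m pendant '[[0,0,0.03,0,0,0],[0,0,0,0,0,0],[0,0,0,0,0,0]]'| grep -E 'pos|force|open'
```

```text
tool_pos: [0.4739, 0.417, 0.0171]
contact_force: [-1.0, -0.2, 0.2]
opening: 0.339
finger_force: 10.0
tool_pos: [0.4739, 0.417, 0.017]
contact_force: [0.4, 0.4, 4.7]
opening: 0.345
finger_force: 10.0
```

Touchdown (4.7 N upward). Release, rise and go over the near coupler (0.4415,0.168).

```bash
(
python3 -m pendant '[[0,0,0,0,0,0],[0,0,0,0,0,0],[0,0,0,0,0,0],[0,0,0,0,0,0],[0,0,0,0,0,0]]' 0.05
python3 -m pendant '[[0,0,-0.3,0,0,0],[0,0,-0.6,0,0,0],[0,0,-0.9,0,0,0],[0,0,-0.9,0,0,0],[0,0,-0.9,0,0,0]]' 
python3 -m pendant '[[-0.9,-0.12,0,0,0,0],[-0.9,-0.12,0,0,0,0],[-0.9,-0.12,0,0,0,0],[-0.9,-0.12,0,0,0,0],[-0.9,-0.12,0,0,0,0]]' 0.36
python3 -m pendant '[[-0.9,-0.12,0,0,0,0],[-0.9,-0.12,0,0,0,0],[-0.9,-0.12,0,0,0,0],[-0.9,-0.12,0,0,0,0],[-0.9,-0.12,0,0,0,0]]'
python3 -m pendant '[[-0.9,-0.1,0,0,0,0],[0,0,0,0,0,0],[0,0,0,0,0,0]]' ) | grep -E 'pos|force|open'
python3 go.py .4412 .1685 .009
```

```text
tool_pos: [0.4738, 0.4168, 0.0161]
contact_force: [0.0, 0.1, 0.2]
opening: 0.526
finger_force: 0.0
tool_pos: [0.4741, 0.4169, 0.1085]
contact_force: [-0.3, 1.2, -0.2]
opening: 0.528
finger_force: 0.0
tool_pos: [0.4593, 0.3036, 0.1078]
contact_force: [-0.3, 0.4, -0.0]
opening: 0.68
finger_force: 0.0
tool_pos: [0.4447, 0.191, 0.1076]
contact_force: [0.7, -0.0, 0.3]
opening: 0.681
finger_force: 0.0
tool_pos: [0.4424, 0.1683, 0.1073]
contact_force: [-0.8, -0.2, 0.3]
opening: 0.685
finger_force: 0.0
t 10.1667 pos [0.4424 0.1683 0.1073] q [-0.49  0.74  0.05  2.14 -0.12  0.27 -0.34] open 0.6851613240404135 total rows-units [ 0.01 -0.06  3.93]
[[0.001, 1.0, 0.001], [1.0, -0.001, 0.0], [0.0, 0.001, -1.0]]
```

```bash
(
python3 -m pendant '[[0,-0.06,0.8,0,0,0],[0,0,0.8,0,0,0],[0,0,0.5,0,0,0],[0,0,0,0,0,0],[0,0,0,0,0,0]]' ) | grep -E 'pos|force|open'
python3 go.py .4412 .1685 .009
```

```text
tool_pos: [0.4405, 0.1706, 0.0538]
contact_force: [-0.6, 0.5, 0.3]
opening: 0.681
finger_force: 0.0
t 10.5833 pos [0.4405 0.1706 0.0538] q [-0.48  0.85  0.02  2.16 -0.12  0.14 -0.34] open 0.6811920526933668 total rows-units [-0.09  0.03  1.79]
[[-0.003, 1.0, 0.0], [1.0, 0.003, 0.001], [0.001, 0.0, -1.0]]
```

Joint 6 gets close to its lower limit at this coupler, so I check the clearance round the third one before choosing.

```bash
python3 - <<'E'
from h import *
for n in('top','scene'):
    D=np.load(n+'0.npy'); v,u=np.nonzero(D>0); P=px2w(n,np.c_[u,v],D[v,u])
    q=P[:,:2]-[.5475,.067]
    for lab,hx,hy,z0 in(('body x-closing',.105,.05,.055),('body y-closing',.05,.105,.055),('fingers x',.06,.014,.01),('fingers y',.014,.06,.01)):
        m=(abs(q[:,0])<hx)&(abs(q[:,1])<hy)&(P[:,2]>z0)&(np.hypot(*q.T)>.02)&(P[:,2]<.2)
        print(n,lab,m.sum(),P[m].min(0).round(3) if m.any() else '',P[m].max(0).round(3) if m.any() else '')
    m=(q[:,0]>-.12)&(q[:,0]<.12)&(q[:,1]<0)&(q[:,1]>-.15)&(P[:,2]>.05)&(P[:,2]<.2); print(n,'high stuff: max y',P[m].max(0).round(3) if m.any() else '')
E
```

```text
top body x-closing 184 [0.633 0.017 0.055] [0.648 0.116 0.062]
top body y-closing 551 [ 0.514 -0.038  0.055] [ 0.597 -0.002  0.063]
top fingers x 6 [0.603 0.053 0.012] [0.607 0.055 0.021]
top fingers y 0  
top high stuff: max y [0.667 0.067 0.065]
scene body x-closing 202 [0.633 0.017 0.055] [0.648 0.117 0.06 ]
scene body y-closing 565 [ 0.514 -0.038  0.055] [ 0.597 -0.004  0.064]
scene fingers x 0  
scene fingers y 0  
scene high stuff: max y [0.667 0.066 0.064]
```

The third coupler's surroundings reach at most 65 mm, while the gripper body would be at 75 mm or more. I switch to it and leave the near one untouched.

```bash
(
python3 -m pendant '[[0,0,-0.6,0,0,0],[0,0,-0.9,0,0,0],[0,0,-0.9,0,0,0],[0,0,0,0,0,0]]' 
python3 -m pendant '[[-0.83,0.85,0,0,0,0],[-0.83,0.85,0,0,0,0],[-0.83,0.85,0,0,0,0],[-0.83,0.85,0,0,0,0],[-0.83,0.85,0,0,0,0]]' 0.15
python3 -m pendant '[[0,0,0,0,0,0],[0,0,0,0,0,0]]' ) | grep -E 'pos|force|open'
python3 go.py .5475 .067 .012
```

```text
tool_pos: [0.4426, 0.1708, 0.1179]
contact_force: [0.7, -0.6, -0.1]
opening: 0.681
finger_force: 0.0
tool_pos: [0.548, 0.0652, 0.1145]
contact_force: [-0.9, 0.9, -0.6]
opening: 0.57
finger_force: 0.0
tool_pos: [0.5481, 0.0645, 0.1142]
contact_force: [-0.2, 0.8, -0.5]
opening: 0.572
finger_force: 0.0
t 11.5 pos [0.5481 0.0645 0.1142] q [-0.22  0.78  0.03  1.9  -0.04  0.46 -0.17] open 0.5721114836406748 total rows-units [ 0.1  -0.03  4.09]
[[0.001, 1.0, 0.002], [1.0, -0.001, -0.0], [-0.0, 0.002, -1.0]]
```

```bash
(
python3 -m pendant '[[0.1,-0.03,0.7,0,0,0],[0,0,0.7,0,0,0],[0,0,0.7,0,0,0],[0,0,0,0,0,0],[0,0,0,0,0,0]]' ) | grep -E 'pos|force|open'
python3 go.py .5475 .067 .012
```

```text
tool_pos: [0.5446, 0.0697, 0.061]
contact_force: [-0.4, -0.3, -0.1]
opening: 0.574
finger_force: 0.0
t 11.9167 pos [0.5446 0.0697 0.061 ] q [-0.22  0.87  0.02  1.92 -0.04  0.35 -0.17] open 0.5742667788439302 total rows-units [-0.11  0.12  1.96]
[[-0.004, 1.0, -0.002], [1.0, 0.004, 0.001], [0.001, -0.002, -1.0]]
```

```bash
(
python3 -m pendant '[[-0.1,0.12,0,0,0,0],[0,0,0.4,0,0,0],[0,0,0,0,0,0]]' ) | grep -E 'pos|force|open'
python3 go.py .5475 .067 .012
python3 - <<'E'
from h import *
p,d=optics.snapshot('scene'); cv2.imwrite('pics/s3.png',p)
cv2.imwrite('pics/c3.png',cv2.resize(p[130:320,140:400],None,fx=3,fy=3,interpolation=cv2.INTER_CUBIC))
E
```

```text
tool_pos: [0.5492, 0.0657, 0.0509]
contact_force: [-0.3, -0.4, 0.3]
opening: 0.576
finger_force: 0.0
t 12.1667 pos [0.5492 0.0657 0.0509] q [-0.21  0.89  0.02  1.92 -0.04  0.34 -0.16] open 0.5763299335560638 total rows-units [ 0.05 -0.07  1.56]
[[-0.002, 1.0, 0.0], [1.0, 0.002, 0.0], [0.0, 0.0, -1.0]]
```

View pics/c3.png

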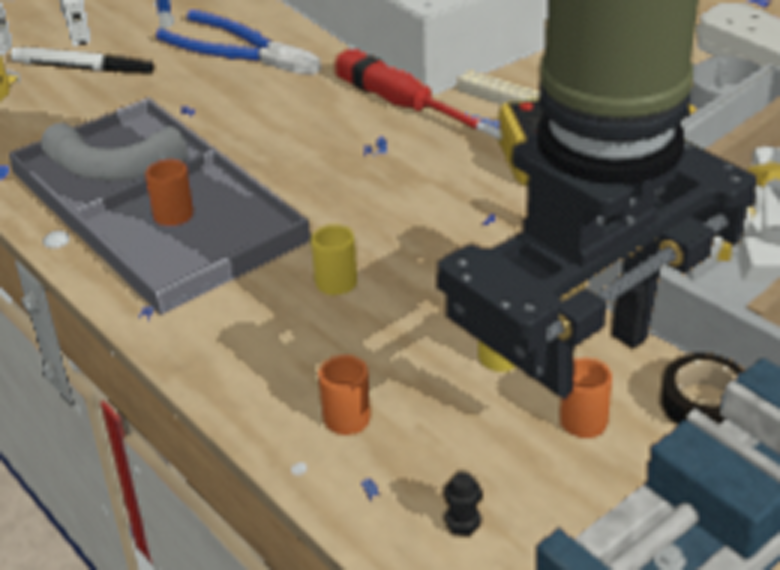

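The first coupler stands upright in the tray at (170,190), the near orange one is undisturbed at (345,393), and the fingers straddle the target at (585,395). Descend and grip.

```bash
(
python3 -m pendant '[[0.04,-0.05,0.4,0,0,0],[0,0,0.4,0,0,0],[0,0,0.4,0,0,0],[0,0,0.2,0,0,0],[0,0,0,0,0,0]]' 
python3 -m pendant '[[0,0,0,0,0,0],[0,0,0,0,0,0],[0,0,0,0,0,0]]' ) | grep -E 'pos|force|open'
python3 go.py .5475 .067 .012
```

```text
tool_pos: [0.5466, 0.0666, 0.0145]
contact_force: [-0.3, -0.2, 0.1]
opening: 0.574
finger_force: 0.0
tool_pos: [0.548, 0.0668, 0.0165]
contact_force: [0.2, 0.8, -0.0]
opening: 0.577
finger_force: 0.0
t 12.8833 pos [0.548  0.0668 0.0165] q [-0.21  0.95  0.01  1.92 -0.04  0.27 -0.17] open 0.5768399560456171 total rows-units [ 0.01 -0.02  0.18]
[[-0.002, 1.0, 0.001], [1.0, 0.002, 0.0], [0.0, 0.001, -1.0]]
```

```bash
(
python3 -m pendant '[[0,0,0.2,0,0,0],[0,0,0,0,0,0],[0,0,0,0,0,0]]' 
python3 -m pendant '[[0,0,0,0,0,0],[0,0,0,0,0,0],[0,0,0,0,0,0],[0,0,0,0,0,0],[0,0,0,0,0,0]]' -1 10
python3 -m pendant '[[0,0,0,0,0,0],[0,0,0,0,0,0],[0,0,0,0,0,0]]' ) | grep -E 'pos|force|open'
python3 go.py .4735 .368 .110
```

```text
tool_pos: [0.5476, 0.0668, 0.0111]
contact_force: [0.2, 0.3, 1.4]
opening: 0.582
finger_force: 0.0
tool_pos: [0.5478, 0.0668, 0.0113]
contact_force: [-0.5, -0.6, 0.2]
opening: 0.338
finger_force: 10.0
tool_pos: [0.5478, 0.0668, 0.0113]
contact_force: [-0.3, 0.1, 0.6]
opening: 0.342
finger_force: 10.0
t 13.8 pos [0.5478 0.0668 0.0113] q [-0.21  0.96  0.01  1.92 -0.04  0.26 -0.17] open 0.3417160017239589 total rows-units [12.05 -2.95 -3.95]
[[-0.002, 1.0, 0.0], [1.0, 0.002, 0.0], [0.0, 0.0, -1.0]]
```

```bash
(
python3 -m pendant '[[0,0,-0.6,0,0,0],[0,0,-0.8,0,0,0],[0,0,-0.9,0,0,0],[0,0,-0.9,0,0,0],[0,0,-0.7,0,0,0]]' 
python3 -m pendant '[[0.8,-0.2,0,0,0,0],[0.8,-0.2,0,0,0,0],[0.8,-0.2,0,0,0,0],[0.8,-0.2,0,0,0,0],[0.8,-0.2,0,0,0,0]]' 
python3 -m pendant '[[0.8,-0.2,0,0,0,0],[0.8,-0.2,0,0,0,0],[0.8,-0.2,0,0,0,0],[0.8,-0.2,0,0,0,0],[0.8,-0.2,0,0,0,0]]' 
python3 -m pendant '[[0.8,-0.2,0,0,0,0],[0.8,-0.2,0,0,0,0],[0.8,-0.2,0,0,0,0],[0.8,-0.2,0,0,0,0],[0.8,-0.2,0,0,0,0]]' 
python3 -m pendant '[[0,0,0,0,0,0],[0,0,0,0,0,0]]' ) | grep -E 'pos|force|open'
python3 go.py .4735 .368 .022
```

```text
tool_pos: [0.5479, 0.0667, 0.1101]
contact_force: [-0.7, -0.4, -0.5]
opening: 0.341
finger_force: 10.0
tool_pos: [0.5221, 0.1676, 0.1087]
contact_force: [0.8, -0.6, -0.6]
opening: 0.339
finger_force: 10.0
tool_pos: [0.4968, 0.2675, 0.1086]
contact_force: [0.0, 0.4, -0.4]
opening: 0.337
finger_force: 10.0
tool_pos: [0.4716, 0.3675, 0.1086]
contact_force: [0.7, 0.5, -0.3]
opening: 0.342
finger_force: 10.0
tool_pos: [0.4713, 0.3678, 0.1085]
contact_force: [0.6, -0.9, -0.6]
opening: 0.344
finger_force: 10.0
t 15.6333 pos [0.4713 0.3678 0.1085] q [-0.8   0.83  0.12  1.76 -0.16  0.55 -0.58] open 0.34402268316896956 total rows-units [0.01 0.09 3.46]
[[-0.005, 1.0, -0.001], [1.0, 0.005, 0.0], [0.0, -0.001, -1.0]]
```

```bash
(
python3 -m pendant '[[0,0.09,0.7,0,0,0],[0,0,0.8,0,0,0],[0,0,0.8,0,0,0],[0,0,0.3,0,0,0],[0,0,0,0,0,0]]' 
python3 -m pendant '[[0,0,0,0,0,0],[0,0,0,0,0,0],[0,0,0,0,0,0]]') | grep -E 'pos|force|open'
python3 go.py .4735 .368 .021
```

```text
tool_pos: [0.4738, 0.3641, 0.042]
contact_force: [-0.7, -0.1, -0.0]
opening: 0.338
finger_force: 10.0
tool_pos: [0.4753, 0.3669, 0.0449]
contact_force: [-1.1, -0.1, 0.3]
opening: 0.341
finger_force: 10.0
t 16.3 pos [0.4753 0.3669 0.0449] q [-0.79  0.94  0.09  1.78 -0.18  0.44 -0.57] open 0.34132095703422655 total rows-units [ 0.04 -0.07  0.96]
[[-0.001, 1.0, 0.002], [1.0, 0.001, 0.001], [0.001, 0.002, -1.0]]
```

```bash
(
python3 -m pendant '[[0.04,-0.06,0.4,0,0,0],[0,0,0.3,0,0,0],[0,0,0.15,0,0,0],[0,0,0,0,0,0],[0,0,0,0,0,0]]' 
python3 -m pendant '[[0,0,0.05,0,0,0],[0,0,0,0,0,0],[0,0,0,0,0,0]]') | grep -E 'pos|force|open'
python3 go.py .4735 .368 .0195
```

```text
tool_pos: [0.4727, 0.3674, 0.022]
contact_force: [0.3, 0.6, -0.4]
opening: 0.34
finger_force: 10.0
tool_pos: [0.4731, 0.3677, 0.0214]
contact_force: [-0.4, 1.0, 0.3]
opening: 0.342
finger_force: 10.0
t 16.9667 pos [0.4731 0.3677 0.0214] q [-0.78  0.97  0.08  1.78 -0.18  0.4  -0.57] open 0.3415262448570229 total rows-units [0.01 0.02 0.08]
[[-0.002, 1.0, 0.0], [1.0, 0.002, 0.0], [0.0, 0.0, -1.0]]
```

```bash

python3 -m pendant '[[0,0,0.06,0,0,0],[0,0,0,0,0,0],[0,0,0.03,0,0,0],[0,0,0,0,0,0],[0,0,0,0,0,0]]' | grep -E 'pos|force|open'
```

```text
tool_pos: [0.473, 0.3677, 0.0193]
contact_force: [-1.5, -1.1, 2.7]
opening: 0.344
finger_force: 10.0
```

Touchdown at 0.0193, as expected. Release, rise, move clear and look.

```bash
(
python3 -m pendant '[[0,0,0,0,0,0],[0,0,0,0,0,0],[0,0,0,0,0,0],[0,0,0,0,0,0],[0,0,0,0,0,0]]' 0.05
python3 -m pendant '[[0,0,-0.3,0,0,0],[0,0,-0.6,0,0,0],[0,0,-0.9,0,0,0],[0,0,-0.9,0,0,0],[0,0,-0.9,0,0,0]]' 
python3 -m pendant '[[0,0,-0.9,0,0,0],[0,0,-0.9,0,0,0],[0,0,-0.9,0,0,0],[0,0,-0.9,0,0,0],[0,0,0,0,0,0]]' 
python3 -m pendant '[[0.8,-0.8,0,0,0,0],[0.8,-0.8,0,0,0,0],[0.8,-0.8,0,0,0,0],[0.8,-0.8,0,0,0,0],[0.8,-0.8,0,0,0,0]]' 
python3 -m pendant '[[0.8,-0.6,0,0,0,0],[0.8,-0.6,0,0,0,0],[0.8,-0.6,0,0,0,0],[0.8,-0.6,0,0,0,0],[0.8,-0.6,0,0,0,0]]' 
python3 -m pendant '[[0,0,0,0,0,0],[0,0,0,0,0,0]]' ) | grep -E 'pos|force|open|clock'
python3 - <<'E'
from h import *
a,d=optics.snapshot('scene'); b,D=optics.snapshot('top')
f=lambda i:cv2.resize(i,(400,300),interpolation=cv2.INTER_CUBIC)
cv2.imwrite('pics/c4.png',np.hstack([f(a[130:310,130:370]),f(b[130:310,80:320])]))
E
```

```text
clock: 17.8
tool_pos: [0.4729, 0.3676, 0.0188]
contact_force: [0.2, 0.5, 0.1]
opening: 0.525
finger_force: 0.0
clock: 18.22
tool_pos: [0.4729, 0.3675, 0.1103]
contact_force: [0.1, 0.3, -0.5]
opening: 0.522
finger_force: 0.0
clock: 18.63
tool_pos: [0.4753, 0.3691, 0.2039]
contact_force: [-0.0, -0.1, -0.2]
opening: 0.524
finger_force: 0.0
clock: 19.05
tool_pos: [0.3715, 0.4679, 0.1987]
contact_force: [0.5, 0.7, -1.2]
opening: 0.526
finger_force: 0.0
clock: 19.47
tool_pos: [0.2964, 0.5678, 0.1986]
contact_force: [-0.1, 1.7, -0.9]
opening: 0.523
finger_force: 0.0
clock: 19.63
tool_pos: [0.2957, 0.5681, 0.1983]
contact_force: [0.5, -0.3, 0.5]
opening: 0.527
finger_force: 0.0
```

View pics/c4.png

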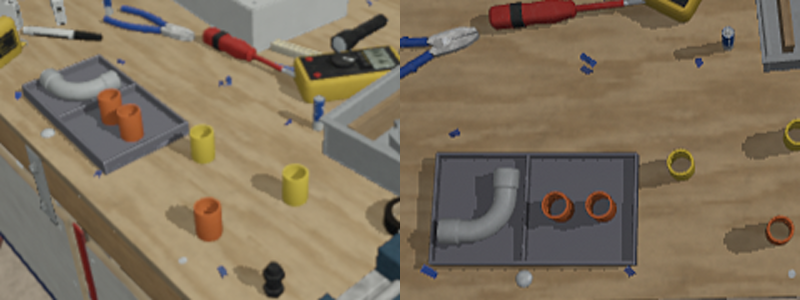

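Both views show two orange couplers upright in the empty compartment, at (557,207) and (600,206) in the top crop. The third still stands at (208,218) in the scene crop, and the elbow, yellow tubes, gland and battery are untouched.

```bash
python3 -c "
from plant import r
print(r.finish_job())"
```

```text
the job is handed in; nothing more can be done
None
```

The job is handed in at about 20 s: two orange couplers stand upright on the floor of the tray's empty compartment, and the third stands where it was.

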